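# Fetch the gearbox housing from between the containers

## Robot

A 7-joint arm with a two-finger parallel gripper is mounted at the origin on the work surface. World frame = base frame: x ahead of the robot, y to its left, z up, the work surface at z = 0. Lengths are in m, angles in rad, forces in N, time in s.
With the tool pointing down it reaches from about 0.35 to 0.9 m from the base axis. Payload 8.1 kg.
Tool frame: the origin (TCP) lies on the front face of the gripper's body, between the roots of the fingers; the fingertips stand 66 mm ahead of it and the grasp point (between the pads) lies 47 mm ahead of it (arm.finger_overhang is the distance from the TCP to the fingertips, in m); z points along the fingers, y is the line along which they close (so a half turn about z gives the same grasp; the last joint's range is limited). The gripper opens to 92 mm and grips with 3 to 60 N. Pads are 19 mm wide; open, the fingers measure 130 mm over their backs; the gripper's body (75 mm by 190 mm) begins 47 mm behind the grasp point.
Start: joints at [1.243, 0.434, 0.025, 1.573, -0.012, 1.134, -0.075], TCP at [0.139, -0.609, 0.292] pointing down, gripper open.
Joint ranges: [-2.62, 2.62], [-0.44, 2.09], [-1.27, 1.32], [0.08, 2.57], [-1.32, 4.46], [0.12, 2], [-2.74, 2.74]. Speed limits (rad/s): [2.22, 2.22, 3.01, 3.01, 3.14, 3.14, 3.14].

## Interface

Orientations are given as a rotation vector (axis times angle).
In Python, from cell import readout, cams, workorder, spotter, arm gives the robot as it stands.
- The arm moves only by the tool inch_along, called after "Call:" as name([rows], argument=value, ...), one row to a line, values as JSON. Schema: {"type":"object","properties":{"rows":{"type":"array","items":{"type":"object","properties":{"dx":{"type":"number"},"dy":{"type":"number"},"dz":{"type":"number"},"spin":{"type":"number"},"aperture":{"type":"number"}},"additionalProperties":false,"required":["aperture"]},"minItems":1,"maxItems":10},"grip_n":{"type":"number"},"only":{"type":"string"},"quiet":{"type":"boolean"},"lines":{"type":"string"}},"required":["rows"],"additionalProperties":false}. rows is a list of rows, 1 to 10 of them, each an object with the fields dx, dy, dz (the shift in parts of the range, where 1.0 means 0.75 m), spin (a turn about the tool's z in shares of pi/2 rad (1.0 is pi/2 rad)), aperture (the opening from 0.0 (shut) to 1.0 (fully open)); a field left out counts as zero (the opening has to be given); each row shifts and turns the commanded pose from where the row before left it, along the tool's axes as they then stand; what a row does not reach is not made up. A row lasts 1/10 s, in which the tool goes at most 0.05 m and 0.15 rad, less where a joint would pass 70% of its speed; a pose out of reach is approached as far as the arm can. The fingers move at their own pace and stop on an object; grip_n is the grip in N (left out, the last holds). Time passes only in rows, so rows that do not move let the fingers close. The tool returns the time, the measured TCP pose, the force, the opening and the grip force at its end. only (a regular expression) keeps the lines of the reply that match it, lines (a string "A,B") keeps lines A to B, and quiet returns only ok. Input that does not fit is refused with a message, and nothing moves.
- readout.observe(): the state, without advancing time (a new reading comes with each control period).
- cams.get_image(name): name is "side" or "top"; returns a dict with "image" (480x640x3 uint8, blue, green, red), "fx", "fy", "cx", "cy" (pixels), "distortion" ([k1, k2, p1, p2, k3] as OpenCV has them; the pictures are not rectified), "cam_to_world" (4x4, takes a point from camera to world coordinates). Camera axes: x right, y down, z forward; pixel columns grow to the right and rows downward; lengths in m; the calibration is good to about 2 mm. A picture is of the moment at which its call begins. There is no depth.
- workorder.sign_off(): hands the job in; it is judged then, once.
Trained networks look in a picture, given as the dict that the camera call returned (one of the last four; its "shot" number tells which), for a name from the list of things; names that differ only in an ending like _2 or _b are one class to them, and where a whole thing is asked for, a point or a joint stands for the part that bears it (a point fixed in the world has none). Each returns a list of dicts, best first, with "score" (0 to 1); they miss things now and then, are a little off and sometimes report something else, mostly with a low value. They report only what shows in the picture. A call takes as long as a camera call. They do not tell look-alikes from the thing itself.
- spotter.boxes_of(picture, name): "centre" ([x, y, z] in m, in the coordinates of the camera as it stood for that picture, good to about 4 mm: the middle of the surface that is visible of it).
The state is a dict: "clock": time; "joints": joint angles; "dq": joint speeds; "joint_efforts": joint torques, N m; "position": TCP position; "ee_rot": TCP orientation; "force": force on the tool from outside, world axes, zero at the start; "ft_torque": the same for the moment, N m; "width": opening from 0.0 (shut) to 1.0 (fully open); "gripper_force": force on a finger pad.
Only numpy, scipy, OpenCV 4.12 (cv2) and the standard library are available. Lean on these libraries where they do the work, as an engineer would, in place of code of your own. Each camera call takes 0.05 s, during which the arm holds its last target. There are 200 camera calls.

## Task

The black gearbox housing is boxed in between taller containers in the long blue divided bin: stand the two containers on either side of it on the grey side tray, put the housing into the pocket of the assembly nest, square in the pocket and flat on its floor, and then put each of the two containers back upright in the bay it came from. The third container ends in its own bay too; do not tip anything over and do not disturb the power driver or the small bin of clips.

Things in the scene. Friction and masses are not known exactly. Their poses are not given: they have to be found in the camera images.
- bin: Long blue bin, fixed, 74 (x) x 284 (y) x 50 mm high, walls 4 mm, floor 5 mm thick. Four bays in a row along its y, centres at y = -105, -35, +35, +105 mm, each 66 x 66 mm inside, divided only by ribs whose tops are 12 mm above the bin's underside. Origin: centre of the underside. Turned by up to 0.25 rad.
- housing: Black plastic gearbox housing: block 56 (x) x 62 (y) x 36 mm high, on top a steel boss 40 mm across, 4 mm high; 0.25 kg. Lies in a middle bay, its x along the bin's x, underside on the bin's floor. The bin's long walls rise above it and leave no room for fingers; once both neighbours are gone it can be gripped over its 62 mm width (along the bin's y). Origin: centre of the underside.
- can: Round pale aluminium can with a white paper band and a dark disc on top, 54 mm in diameter, 105 mm high, upright in a bay, 0.25 kg. Origin: centre of the underside.
- tin: Square grey tin, 52 x 52 x 105 mm high, upright in a bay, sides about parallel to the bin's, 0.28 kg. Origin: centre of the underside.
- bottle: White bottle with a black cap, 105 mm high, upright in a bay, 0.22 kg: body 54 mm in diameter up to 56 mm, tapered shoulder, cap 36 mm in diameter from 68 mm up to the top. Origin: centre of the underside.
- tray: Shallow grey side tray, fixed, 208 (x) x 120 (y) mm, walls 4 mm thick and 14 mm high, floor about 4 mm thick: room for two containers side by side along its x. Origin: centre of the underside. On the left or the right of the bin.
- nest: Assembly nest, fixed: aluminium plate 110 (x) x 122 (y) x 6 mm with a dark steel frame around a pocket 66 (x) x 74 (y) mm; frame top 16 mm, pocket floor 6 mm above the underside. The housing's 62 mm side goes along the pocket's 74 mm side, either way round. Origin: centre of the underside. On the other side of the bin from the tray.
- driver: Bystander: blue power driver lying on the table beyond the bin, 220 mm long along its x, 40 mm thick. Origin: underside, near mid-length.
- clip_bin: Bystander: small blue bin of black clips beyond the bin, 100 x 150 x 45 mm high. Origin: centre of the underside.
Things that resemble listed ones, but are neither listed nor needed, are in the scene too. What is shaped like the can but turquoise is not meant. What is shaped like the tin but green is not meant.

How it is judged:
On the way, in this order (a step that is already met when the one before it is completed fails the run):
1. the two containers beside the housing stand released on the tray; the third stands in its bay and the housing is still in the bin (((x of can in the frame of tray between -0.09 and 0.09 m and y of can in the frame of tray between -0.048 and 0.048 m and z of can in the frame of tray between 0 and 0.01 m and angle between can's own z axis and vertical below 0.12 rad and contact force between the fingers and can below 0.3 N and linear speed of can below 0.02 m/s) or (distance of can from where it was at the start of the episode below 0.015 m and horizontal distance between can and housing above 0.105 m)) and ((x of tin in the frame of tray between -0.09 and 0.09 m and y of tin in the frame of tray between -0.048 and 0.048 m and z of tin in the frame of tray between 0 and 0.01 m and angle between tin's own z axis and vertical below 0.12 rad and contact force between the fingers and tin below 0.3 N and linear speed of tin below 0.02 m/s) or (distance of tin from where it was at the start of the episode below 0.015 m and horizontal distance between tin and housing above 0.105 m)) and ((x of bottle in the frame of tray between -0.09 and 0.09 m and y of bottle in the frame of tray between -0.048 and 0.048 m and z of bottle in the frame of tray between 0 and 0.01 m and angle between bottle's own z axis and vertical below 0.12 rad and contact force between the fingers and bottle below 0.3 N and linear speed of bottle below 0.02 m/s) or (distance of bottle from where it was at the start of the episode below 0.015 m and horizontal distance between bottle and housing above 0.105 m)) and distance of housing from where it was at the start of the episode below 0.02 m), for 0.2 s.
2. the housing sits released in the nest's pocket (horizontal distance between housing and nest below 0.012 m and z of housing in the frame of nest between 0.002 and 0.01 m and angle between the x axis of housing and the x axis of nest, either way round below 0.25 rad and angle between housing's own z axis and vertical below 0.12 rad and contact force between the fingers and housing below 0.3 N and linear speed of housing below 0.02 m/s), for 0.2 s.
At the end, for the whole second after the job is handed in: The housing sits flat in the nest's pocket (centre within 12 mm, turned less than 0.25 rad either way round, 2 to 10 mm above the nest's underside), and can, tin and bottle each stand upright (within 0.12 rad) within 15 mm of where they stood at the start; all released and at rest (all of step 2 and distance of each of can, tin, bottle from where it was at the start of the episode below 0.015 m and angle between each of can, tin, bottle's own z axis and vertical below 0.12 rad and contact force between the fingers and can below 0.3 N and linear speed of each of can, tin, bottle below 0.02 m/s and contact force between the fingers and tin below 0.3 N and contact force between the fingers and bottle below 0.3 N); the robot touches nothing.
It fails at once if the power driver is pushed more than 30 mm (distance of driver from where it was at the start of the episode above 0.03 m).
It fails at once if the bin of clips is pushed more than 30 mm (distance of clip_bin from where it was at the start of the episode above 0.03 m).
It fails at once if a container or the housing is tipped over (angle between any of can, tin, bottle, housing's own z axis and vertical above 0.6 rad).
It also fails if it takes over 136 s, if anything falls off the work surface, if the arm or the gripper's body presses on something with over 40 N, if the wrist force passes 120 N, or if a joint passes its speed limit or range.

## Working session

There is one attempt and no reset: what is moved stays moved. The work goes in short steps, Python scripts to look and compute and a tool call to move; the robot and the scene stay as the last step left them, time stands still between calls to the robot, and variables do not carry over. Pictures are saved under pics/ and viewed, at most 14 in all, crops included, and the job is handed in when it is done.

```bash
ls; mkdir -p pics; cat > h.py <<'E'
import numpy as np, cv2
from cell import readout, cams, workorder, spotter, arm
def K(p): return np.array([[p["fx"],0,p["cx"]],[0,p["fy"],p["cy"]],[0,0,1.]])
def w(p,c): T=np.array(p["cam_to_world"]); return T[:3,:3]@np.array(c)+T[:3,3]
def ray(p,uv):
    n=cv2.undistortPoints(np.array([[uv]],float),K(p),np.array(p["distortion"])).ravel()
    T=np.array(p["cam_to_world"]); return T[:3,3],T[:3,:3]@np.array([n[0],n[1],1.])
def atz(p,uv,z): o,d=ray(p,uv); return o+d*(z-o[2])/d[2]
def proj(p,X):
    T=np.linalg.inv(np.array(p["cam_to_world"])); 
    return cv2.projectPoints(np.array(X,float).reshape(-1,3),cv2.Rodrigues(T[:3,:3])[0],T[:3,3],K(p),np.array(p["distortion"]))[0].reshape(-1,2)
def tri(a,b):
    A=[];B=[]
    for o,d in (a,b):
        d=d/np.linalg.norm(d); P=np.eye(3)-np.outer(d,d); A.append(P);B.append(P@o)
    return np.linalg.lstsq(np.vstack(A),np.hstack(B),rcond=None)[0]
E
python3 - <<'E'
from h import *
np.set_printoptions(precision=4,suppress=True)
s=readout.observe(); print(s["position"],s["ee_rot"],s["width"],s["clock"])
for n in("top","side"):
    p=cams.get_image(n); cv2.imwrite(f"pics/{n}0.png",p["image"]); print(n,np.array(p["cam_to_world"]))
    for t in "bin housing can tin bottle tray nest driver clip_bin".split():
        for r in spotter.boxes_of(p,t)[:3]: 
            x=w(p,r["centre"]); print(t,round(r["score"],2),x,proj(p,x)[0].round())
E
```

```text
pics
[ 0.1392 -0.6089  0.2914] [-3.1203 -0.3521  0.0005] 0.9964148497185557 0.0
top [[-0.0122 -0.9862  0.1651  0.4095]
 [-0.9999  0.0108 -0.0093  0.0092]
 [ 0.0074 -0.1652 -0.9862  0.9793]
 [ 0.      0.      0.      1.    ]]
bin 0.77 [ 0.5503 -0.0089  0.0543] [322. 251.]
housing 0.98 [ 0.5353 -0.0473  0.0385] [346. 262.]
housing 0.45 [ 0.5129 -0.1114  0.1082] [392. 270.]
can 0.73 [0.5635 0.0816 0.1066] [262. 238.]
can 0.64 [0.5467 0.2028 0.1005] [181. 250.]
tin 0.81 [ 0.3614 -0.1203  0.1047] [401. 374.]
tin 0.68 [ 0.5172 -0.1149  0.1085] [395. 267.]
bottle 0.84 [0.545  0.0194 0.0667] [304. 253.]
bottle 0.3 [ 0.524  -0.3141  0.0051] [504. 269.]
tray 0.71 [0.4761 0.3409 0.0017] [111. 302.]
nest 0.91 [ 0.5264 -0.3149  0.0074] [505. 267.]
driver 0.75 [ 0.744  -0.2257  0.0323] [449. 138.]
clip_bin 0.97 [0.7669 0.1549 0.0269] [223. 128.]
side [[-0.8405 -0.4082  0.3563  0.2217]
 [-0.5417  0.6496 -0.5335  0.4923]
 [-0.0136 -0.6414 -0.7671  0.8037]
 [ 0.      0.      0.      1.    ]]
bin 0.96 [0.5299 0.0219 0.034 ] [334. 276.]
housing 0.69 [ 0.5321 -0.047   0.041 ] [351. 250.]
housing 0.43 [0.5439 0.0369 0.0619] [323. 269.]
can 0.84 [0.5318 0.2182 0.0936] [268. 336.]
can 0.8 [0.563  0.0999 0.1033] [294. 275.]
can 0.31 [ 0.5129 -0.104   0.0906] [375. 219.]
tin 0.78 [ 0.3561 -0.103   0.0847] [448. 254.]
tin 0.76 [ 0.5156 -0.1029  0.093 ] [374. 218.]
bottle 0.57 [0.546  0.0356 0.0634] [322. 268.]
tray 0.57 [0.4819 0.332  0.0052] [256. 430.]
nest 0.69 [ 0.5191 -0.3134  0.0072] [415. 186.]
nest 0.36 [0.5649 0.1012 0.1049] [292. 274.]
driver 0.69 [ 0.7398 -0.2215  0.0305] [314. 168.]
clip_bin 0.69 [0.7642 0.1595 0.031 ] [195. 273.]
```

View pics/top0.png

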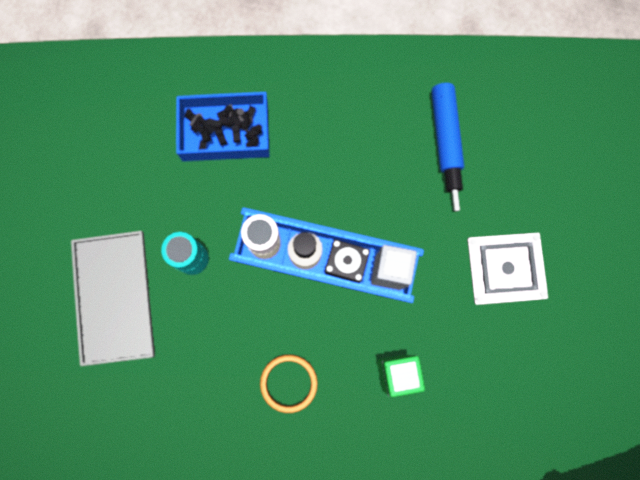

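View pics/side0.png

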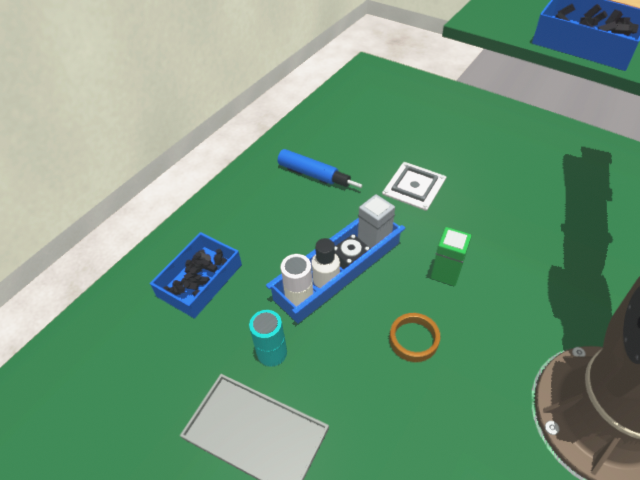

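The top view shows, left to right in the bin: the pale can (260,232), the bottle (304,248), the housing (348,261) and the grey tin (397,265). The look-alikes are the turquoise can at (182,250) and the green tin at (404,375), both outside the bin, so I leave them alone. The neighbours to move are the bottle and the grey tin. The tray is on the left at (112,298), the nest on the right at (508,268). The side view agrees: can (296,275), bottle (324,260), housing (350,248), tin (376,215). Next is a close crop from both views.

```bash
python3 - <<'E'
import cv2,numpy as np
a=cv2.imread("pics/top0.png")[195:310,225:425]; b=cv2.imread("pics/side0.png")[185:325,260:410]
a=cv2.resize(a,None,fx=4,fy=4,interpolation=3)
cv2.imwrite("pics/ctop.png",a)
cv2.imwrite("pics/cside.png",cv2.resize(b,None,fx=4,fy=4,interpolation=3))
E
```

```text
(no output)
```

View pics/ctop.png

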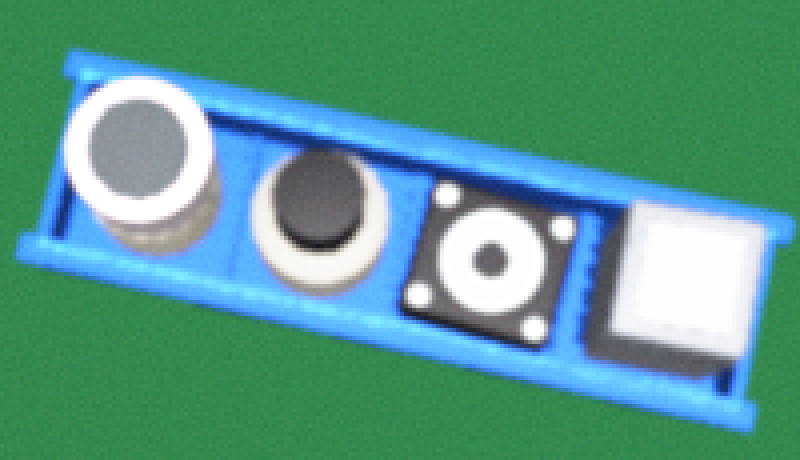

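View pics/cside.png

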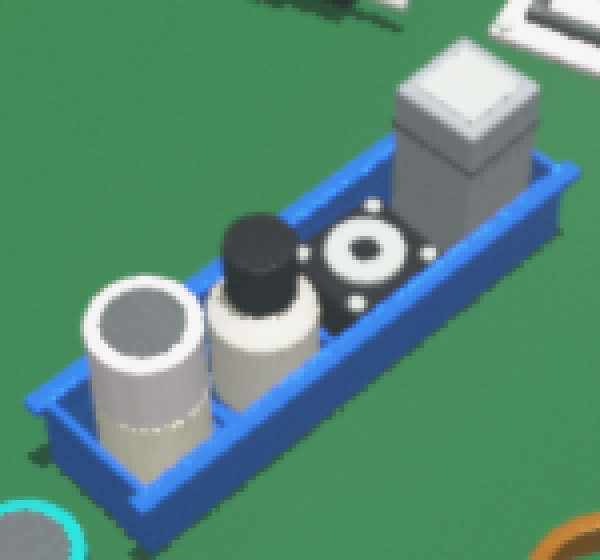

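The crops confirm the choice. In the top crop the can disc is at (139,150), the bottle cap (318,193), the housing boss (490,260), and the tin lid centre (689,278). In the side crop the same points are at (142,322), (261,240), (365,249) and (468,87). Next I triangulate these.

```bash
python3 - <<'E'
from h import *
np.set_printoptions(precision=4,suppress=True)
t=cams.get_image("top"); s=cams.get_image("side")
T=lambda u:np.array(u)/4+[225-.375,195-.375]; S=lambda u:np.array(u)/4+[260-.375,185-.375]
for n,a,b in [("can",(139,150),(142,322)),("bottle",(318,193),(261,240)),("housing",(490,260),(365,249)),("tin",(689,278),(468,87)),
 ("scrA",(447,194),(373,204)),("scrB",(564,229),(429,254)),("scrC",(535,329),(357,302)),("scrD",(418,294),(304,254))]:
    X=tri(ray(t,T(a)),ray(s,S(b))); print(n,X,"err",proj(t,X)[0]-T(a))
print("tin corners",[atz(t,T(c),.11)[:2] for c in [(632,200),(768,222),(745,357),(610,335)]])
c=[atz(t,T(c),.05)[:2] for c in [(72,50),(797,215),(752,430),(18,258)]]; print("bin corners",c,np.mean(c,0)); d=c[0]-c[1]; d2=c[3]-c[2];print([np.degrees(np.arctan2(-v[0],v[1])) *-1 for v in(d,d2)],np.linalg.norm(d),np.linalg.norm(c[0]-c[3]))
def rect(mask,p,z,n):
    ct=max(cv2.findContours(mask.astype(np.uint8),0,1)[0],key=cv2.contourArea).reshape(-1,2)
    W=np.array([atz(p,u,z)[:2] for u in ct],np.float32); (c,sz,an)=cv2.minAreaRect(W*1000); print(n,np.array(c)/1000,sz,an, proj(p,[*(np.array(c)/1000),z]))
for p,k in((t,0),(s,1)):
  hsv=cv2.cvtColor(p["image"],cv2.COLOR_BGR2HSV); sat=hsv[...,1]; v=hsv[...,2]
  m=(sat<70)&(v>90); R=[np.zeros((480,640),bool) for _ in range(2)]
  if k==0: R[0][220:375,60:158]=1; R[1][225:310,460:555]=1
  else: R[0][370:480,175:335]=1; R[1][155:212,375:450]=1
  rect(m&R[0],p,.014,"tray"); rect(m&R[1],p,.006,"nest")
E
```

```text
can [0.5708 0.0845 0.1094] err [0.1993 0.4204]
bottle [0.5527 0.0177 0.1103] err [0.4999 1.1123]
housing [ 0.5361 -0.0493  0.0456] err [0.3932 0.904 ]
tin [ 0.5201 -0.1187  0.1093] err [0.3197 0.7402]
scrA [ 0.5406 -0.0353  0.0963] err [3.7907 9.9644]
scrB [ 0.5382 -0.0878  0.007 ] err [ 3.7573 10.2979]
scrC [ 0.5297 -0.0642 -0.0125] err [-3.9927 -7.9676]
scrD [ 0.5321 -0.0134  0.078 ] err [-3.7915 -7.586 ]
tin corners [array([ 0.5505, -0.0979]), array([ 0.5417, -0.1483]), array([ 0.4916, -0.1378]), array([ 0.5004, -0.0883])]
bin corners [array([0.6235, 0.117 ]), array([ 0.5535, -0.1709]), array([ 0.4686, -0.1497]), array([0.5398, 0.1376])] [ 0.5464 -0.0165]
[np.float64(13.67100255787456), np.float64(13.906079774774435)] 0.2962941489438139 0.08627516456492332
tray [0.4841 0.3363] (209.84451293945312, 123.83293151855469) 6.921147346496582 [[111.1283 297.0405]]
nest [ 0.5261 -0.319 ] (114.23904418945312, 126.59102630615234) 3.491935968399048 [[507.4428 267.7227]]
tray [0.48  0.337] (210.41294860839844, 123.00251770019531) 6.849565505981445 [[254.1297 430.8543]]
nest [ 0.5234 -0.3192] (115.14785766601562, 132.38775634765625) 3.548679828643799 [[414.2565 184.5721]]
```

All heights agree with the text: container tops at 0.11 and the boss at 0.0456. The bin is turned -0.242 rad, with its bays spaced 70 mm. The tray and nest sizes also fit. I'll start with the tin, fingers closing along the bin's x.

```bash
cat > rel.py <<'E'
import sys,numpy as np
from scipy.spatial.transform import Rotation as R
from cell import readout
# rel.py x y z yaw_deg(tool x axis in world): turn first, then shifts in the turned tool axes
x,y,z,yaw=map(float,sys.argv[1:5]); s=readout.observe(); p=np.array(s["position"])
M=R.from_rotvec(s["ee_rot"]).as_matrix(); cur=np.degrees(np.arctan2(M[1,0],M[0,0]))
t=R.from_euler("z",yaw,degrees=True).as_matrix()@np.diag([1,-1,-1.])
print("now",p.round(4),"yaw",round(cur,2),"tilt",round(np.degrees(np.arccos(-M[2,2])),2),"turn",round(-np.radians((yaw-cur+180)%360-180),4),"shift",(t.T@(np.array([x,y,z])-p)).round(4))
E
python3 rel.py 0.5205 -0.1185 0.29 76.1
```

```text
now [ 0.1393 -0.6093  0.2923] yaw 12.87 tilt 0.01 turn -1.1035 shift [0.568  0.2522 0.0023]
```

The rows are not in the units I measure in: shifts go in shares of 0.75 m and turns go in shares of pi/2 rad. I convert before sending: -0.138 rad / 1.5708 = -0.0879.

Call:
inch_along([
  {"spin":-0.0879, "aperture":0.9},
  {"spin":-0.0879, "aperture":0.9},
  {"spin":-0.0879, "aperture":0.9},
  {"spin":-0.0879, "aperture":0.9},
  {"spin":-0.0879, "aperture":0.9},
  {"spin":-0.0879, "aperture":0.9},
  {"spin":-0.0879, "aperture":0.9},
  {"spin":-0.0879, "aperture":0.9},
], grip_n=30)

```text
clock: 1.9
position: [0.1392, -0.6093, 0.2922]
ee_rot: [2.468, 1.944, -0.0]
force: [0.4, -0.0, 0.8]
width: 0.897
gripper_force: 0.0
```

```bash
python3 rel.py 0.5205 -0.1185 0.29 76.1
```

```text
now [ 0.1392 -0.6093  0.2922] yaw 76.45 tilt 0.0 turn 0.0061 shift [0.568  0.2522 0.0022]
```

In the tool's units: 0.04 m / 0.75 = 0.0533, 0.018 m / 0.75 = 0.024.

Call:
inch_along([
  {"dx":0.0533, "dy":0.024, "aperture":0.9},
  {"dx":0.0533, "dy":0.024, "aperture":0.9},
  {"dx":0.0533, "dy":0.024, "aperture":0.9},
  {"dx":0.0533, "dy":0.024, "aperture":0.9},
  {"dx":0.0533, "dy":0.024, "aperture":0.9},
  {"dx":0.0533, "dy":0.024, "aperture":0.9},
  {"dx":0.0533, "dy":0.024, "aperture":0.9},
])

```text
clock: 2.6
position: [0.3296, -0.3662, 0.2925]
ee_rot: [2.473, 1.936, -0.0]
force: [0.8, -0.8, -0.5]
width: 0.898
gripper_force: 0.0
```

Call:
inch_along([
  {"dx":0.0533, "dy":0.024, "aperture":0.9},
  {"dx":0.0533, "dy":0.024, "aperture":0.9},
  {"dx":0.0533, "dy":0.024, "aperture":0.9},
  {"dx":0.0533, "dy":0.024, "aperture":0.9},
  {"dx":0.0533, "dy":0.024, "aperture":0.9},
  {"dx":0.0533, "dy":0.024, "aperture":0.9},
  {"aperture":0.9},
])

```text
clock: 3.3
position: [0.4944, -0.1544, 0.2928]
ee_rot: [-2.465, -1.947, -0.006]
force: [0.4, -0.0, 0.3]
width: 0.903
gripper_force: 0.0
```

```bash
python3 rel.py 0.5205 -0.1185 0.29 76.1
```

```text
now [ 0.4944 -0.1544  0.2928] yaw 76.62 tilt 0.23 turn 0.0091 shift [0.0411 0.0167 0.0028]
```

In the tool's units: 0.021 m / 0.75 = 0.028, 0.02 m / 0.75 = 0.0267, 0.009 rad / 1.5708 = 0.0057.

Call:
inch_along([
  {"dx":0.0267, "dy":0.0107, "spin":0.0057, "aperture":0.9},
  {"dx":0.028, "dy":0.012, "aperture":0.9},
  {"aperture":0.9},
  {"aperture":0.9},
])

```text
clock: 3.7
position: [0.5175, -0.1251, 0.2921]
ee_rot: [-2.481, -1.927, 0.001]
force: [0.3, -0.2, -0.2]
width: 0.898
gripper_force: 0.0
```

```bash
python3 rel.py 0.5205 -0.1185 0.134 76.1
python3 - <<'E'
from h import *
p=cams.get_image("top"); cv2.imwrite("pics/t1.png",cv2.resize(p["image"][180:330,220:440],None,fx=3,fy=3))
E
```

```text
now [ 0.5175 -0.1251  0.2921] yaw 75.66 tilt 0.03 turn -0.0077 shift [0.0072 0.0014 0.1581]
```

View pics/t1.png

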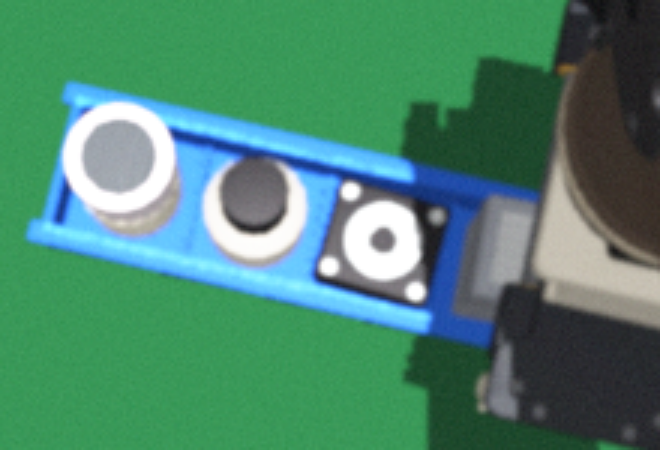

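The gripper hangs over the tin (its lid shows at about (510,240) of the crop), with its fingers across the bin and the housing and bottle clear. I'll descend.

In the tool's units: 0.04 m / 0.75 = 0.0533, 0.018 m / 0.75 = 0.024, -0.007 rad / 1.5708 = -0.0045.

Call:
inch_along([
  {"dx":0.0093, "dy":0.002, "spin":-0.0045, "aperture":0.9},
  {"dz":0.0533, "aperture":0.9},
  {"dz":0.0533, "aperture":0.9},
  {"dz":0.0533, "aperture":0.9},
  {"dz":0.024, "aperture":0.9},
  {"dz":0.0133, "aperture":0.9},
  {"dz":0.0133, "aperture":0.9},
  {"aperture":0.9},
  {"aperture":0.9},
])

```text
clock: 4.65
position: [0.5213, -0.1186, 0.135]
ee_rot: [2.475, 1.934, 0.001]
force: [0.6, 1.1, 0.4]
width: 0.898
gripper_force: 0.0
```

```bash
python3 rel.py 0.5205 -0.1185 0.134 76.1
```

```text
now [ 0.5213 -0.1186  0.135 ] yaw 76.01 tilt 0.07 turn -0.0016 shift [-0.0001 -0.0008  0.001 ]
```

Call:
inch_along([
  {"aperture":0.7},
  {"aperture":0.5},
  {"aperture":0.3},
  {"aperture":0.3},
  {"aperture":0.3},
  {"aperture":0.3},
  {"aperture":0.3},
  {"aperture":0.3},
], grip_n=30)

```text
clock: 5.45
position: [0.521, -0.1186, 0.1344]
ee_rot: [2.475, 1.934, 0.0]
force: [0.2, -1.0, 3.5]
width: 0.57
gripper_force: 29.7
```

Call:
inch_along([
  {"dz":-0.0133, "aperture":0.3},
  {"dz":-0.0267, "aperture":0.3},
  {"dz":-0.0533, "aperture":0.3},
  {"dz":-0.0533, "aperture":0.3},
  {"dz":-0.0533, "aperture":0.3},
  {"aperture":0.3},
  {"aperture":0.3},
])

```text
clock: 6.15
position: [0.5208, -0.1185, 0.2849]
ee_rot: [2.474, 1.934, 0.001]
force: [0.4, 0.3, -3.2]
width: 0.568
gripper_force: 29.7
```

```bash
python3 rel.py 0.5297 0.3423 0.285 76.1
```

```text
now [ 0.5208 -0.1185  0.2849] yaw 76.01 tilt 0.08 turn -0.0016 shift [ 4.495e-01 -1.020e-01 -1.000e-04]
```

Grip width is 52 mm, so the tin is held. Carrying it to the tray.

In the tool's units: 0.04 m / 0.75 = 0.0533, -0.005 m / 0.75 = -0.0067.

Call:
inch_along([
  {"dx":0.0267, "dy":-0.0067, "aperture":0.3},
  {"dx":0.0533, "dy":-0.012, "aperture":0.3},
  {"dx":0.0533, "dy":-0.012, "aperture":0.3},
  {"dx":0.0533, "dy":-0.012, "aperture":0.3},
  {"dx":0.0533, "dy":-0.012, "aperture":0.3},
  {"dx":0.0533, "dy":-0.012, "aperture":0.3},
  {"dx":0.0533, "dy":-0.012, "aperture":0.3},
])

```text
clock: 6.85
position: [0.5252, 0.1491, 0.2823]
ee_rot: [-2.474, -1.934, 0.005]
force: [0.2, -0.7, -2.3]
width: 0.572
gripper_force: 29.7
```

Call:
inch_along([
  {"dx":0.0533, "dy":-0.012, "aperture":0.3},
  {"dx":0.0533, "dy":-0.012, "aperture":0.3},
  {"dx":0.0533, "dy":-0.012, "aperture":0.3},
  {"dx":0.0533, "dy":-0.012, "aperture":0.3},
  {"dx":0.0267, "dy":-0.0067, "aperture":0.3},
  {"dx":0.0133, "dy":-0.0027, "aperture":0.3},
  {"aperture":0.3},
  {"aperture":0.3},
])

```text
clock: 7.65
position: [0.5308, 0.341, 0.2832]
ee_rot: [2.476, 1.932, -0.004]
force: [0.4, -0.1, -2.0]
width: 0.565
gripper_force: 29.7
```

```bash
python3 rel.py 0.5297 0.3423 0.1344 76.1
```

```text
now [0.5308 0.341  0.2832] yaw 75.95 tilt 0.14 turn -0.0027 shift [ 0.001  -0.0014  0.1488]
```

Lower by 0.149 to z 0.134, then 1 mm steps to contact.

In the tool's units: 0.04 m / 0.75 = 0.0533, 0.03 m / 0.75 = 0.04.

Call:
inch_along([
  {"dx":0.0013, "dy":-0.0013, "dz":0.04, "aperture":0.3},
  {"dz":0.0533, "aperture":0.3},
  {"dz":0.0533, "aperture":0.3},
  {"dz":0.0267, "aperture":0.3},
  {"dz":0.0133, "aperture":0.3},
  {"dz":0.0067, "aperture":0.3},
  {"dz":0.004, "aperture":0.3},
  {"dz":0.0027, "aperture":0.3},
  {"aperture":0.3},
  {"aperture":0.3},
])

```text
clock: 8.65
position: [0.5302, 0.3442, 0.135]
ee_rot: [2.475, 1.934, 0.002]
force: [-0.2, 0.3, -2.3]
width: 0.568
gripper_force: 29.7
```

In the tool's units: 0.001 m / 0.75 = 0.0013.

Call:
inch_along([
  {"dz":0.0013, "aperture":0.3},
  {"dz":0.0013, "aperture":0.3},
  {"aperture":0.3},
  {"aperture":0.3},
])

```text
clock: 9.05
position: [0.5301, 0.3443, 0.1335]
ee_rot: [2.475, 1.934, 0.002]
force: [-2.1, -3.3, 7.6]
width: 0.565
gripper_force: 29.7
```

Call:
inch_along([
  {"aperture":0.6},
  {"aperture":0.65},
  {"aperture":0.75},
  {"aperture":0.75},
  {"aperture":0.75},
])

```text
clock: 9.55
position: [0.5298, 0.344, 0.1321]
ee_rot: [-2.475, -1.935, 0.0]
force: [-0.3, -0.1, -0.4]
width: 0.745
gripper_force: 0.0
```

Call:
inch_along([
  {"dz":-0.0267, "aperture":0.75},
  {"dz":-0.0533, "aperture":0.75},
  {"dz":-0.0533, "aperture":0.75},
  {"dz":-0.0667, "aperture":0.75},
  {"aperture":0.75},
  {"aperture":0.75},
])

```text
clock: 10.15
position: [0.5303, 0.3444, 0.2836]
ee_rot: [2.475, 1.934, 0.005]
force: [-2.1, -0.6, -0.8]
width: 0.752
gripper_force: 0.0
```

```bash
python3 rel.py 0.5532 0.0177 0.285 76.1
```

```text
now [0.5303 0.3444 0.2836] yaw 76.01 tilt 0.17 turn -0.0016 shift [-0.3116  0.1007 -0.0014]
```

In the tool's units: -0.04 m / 0.75 = -0.0533, -0.03 m / 0.75 = -0.04.

Call:
inch_along([
  {"dx":-0.0533, "dy":0.0173, "aperture":0.75},
  {"dx":-0.0533, "dy":0.0173, "aperture":0.75},
  {"dx":-0.0533, "dy":0.0173, "aperture":0.75},
  {"dx":-0.0533, "dy":0.0173, "aperture":0.75},
  {"dx":-0.0533, "dy":0.0173, "aperture":0.75},
  {"dx":-0.0533, "dy":0.0173, "aperture":0.75},
  {"dx":-0.0533, "dy":0.0173, "aperture":0.75},
  {"dx":-0.04, "dy":0.012, "aperture":0.75},
  {"aperture":0.75},
  {"aperture":0.75},
])

```text
clock: 11.15
position: [0.5514, 0.0181, 0.2809]
ee_rot: [-2.476, -1.931, 0.003]
force: [0.4, 1.0, -0.4]
width: 0.751
gripper_force: 0.0
```

```bash
python3 rel.py 0.5532 0.0177 0.141 76.1
python3 - <<'E'
from h import *
p=cams.get_image("side"); cv2.imwrite("pics/s1.png",p["image"])
E
```

```text
now [0.5514 0.0181 0.2809] yaw 75.9 tilt 0.14 turn -0.0035 shift [1.000e-04 1.800e-03 1.399e-01]
```

View pics/s1.png

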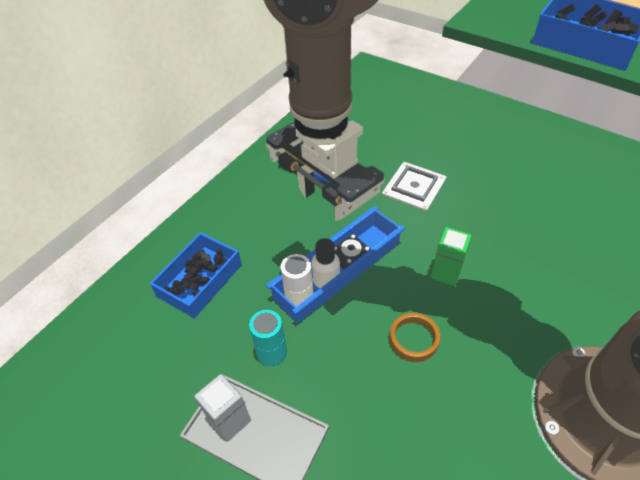

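The tin stands upright at the tray's far end, at (225,405). The turquoise can, green tin and housing are untouched, and the gripper is over the bottle at (324,260).

In the tool's units: 0.04 m / 0.75 = 0.0533, 0.03 m / 0.75 = 0.04, -0.003 rad / 1.5708 = -0.0019.

Call:
inch_along([
  {"dy":0.002, "dz":0.04, "spin":-0.0019, "aperture":0.75},
  {"dz":0.0533, "aperture":0.75},
  {"dz":0.04, "aperture":0.75},
  {"dz":0.0267, "aperture":0.75},
  {"dz":0.0133, "aperture":0.75},
  {"dz":0.0133, "aperture":0.75},
  {"aperture":0.75},
  {"aperture":0.75},
])

```text
clock: 12.0
position: [0.5538, 0.0191, 0.1428]
ee_rot: [2.472, 1.939, 0.001]
force: [-0.0, 0.4, 1.0]
width: 0.749
gripper_force: 0.0
```

```bash
python3 rel.py 0.5532 0.0177 0.141 76.1
```

```text
now [0.5538 0.0191 0.1428] yaw 76.21 tilt 0.05 turn 0.002 shift [-0.0015 -0.0003  0.0018]
```

Call:
inch_along([
  {"aperture":0.5},
  {"aperture":0.4},
  {"aperture":0.2},
  {"aperture":0.2},
  {"aperture":0.2},
  {"aperture":0.2},
  {"aperture":0.2},
  {"aperture":0.2},
], grip_n=30)

```text
clock: 12.8
position: [0.5536, 0.0186, 0.1424]
ee_rot: [2.472, 1.938, 0.0]
force: [0.0, 0.3, 2.8]
width: 0.386
gripper_force: 30.0
```

Call:
inch_along([
  {"dz":-0.0133, "aperture":0.2},
  {"dz":-0.0267, "aperture":0.2},
  {"dz":-0.0533, "aperture":0.2},
  {"dz":-0.0533, "aperture":0.2},
  {"dz":-0.0533, "aperture":0.2},
  {"aperture":0.2},
  {"aperture":0.2},
])

```text
clock: 13.5
position: [0.5535, 0.0187, 0.2931]
ee_rot: [2.472, 1.937, 0.002]
force: [0.1, -0.6, -2.0]
width: 0.385
gripper_force: 30.0
```

```bash
python3 rel.py 0.4343 0.3310 0.285 76.1
```

```text
now [0.5535 0.0187 0.2931] yaw 76.18 tilt 0.09 turn 0.0014 shift [ 0.2746 -0.1907  0.0081]
```

In the tool's units: 0.034 m / 0.75 = 0.0453, -0.024 m / 0.75 = -0.032.

Call:
inch_along([
  {"dx":0.0227, "dy":-0.016, "aperture":0.2},
  {"dx":0.0453, "dy":-0.032, "aperture":0.2},
  {"dx":0.0453, "dy":-0.032, "aperture":0.2},
  {"dx":0.0453, "dy":-0.032, "aperture":0.2},
  {"dx":0.0453, "dy":-0.032, "aperture":0.2},
  {"dx":0.0453, "dy":-0.032, "aperture":0.2},
  {"dx":0.0453, "dy":-0.032, "aperture":0.2},
  {"dx":0.0453, "dy":-0.032, "aperture":0.2},
  {"dx":0.0267, "dy":-0.0147, "aperture":0.2},
  {"aperture":0.2},
])

```text
clock: 14.5
position: [0.4308, 0.3345, 0.2907]
ee_rot: [-2.464, -1.944, 0.004]
force: [0.2, -0.1, -2.8]
width: 0.386
gripper_force: 30.0
```

Call:
inch_along([
  {"aperture":0.2},
  {"aperture":0.2},
])

```text
clock: 14.7
position: [0.4339, 0.3297, 0.2911]
ee_rot: [2.473, 1.936, -0.004]
force: [-0.5, 0.5, -2.6]
width: 0.386
gripper_force: 30.0
```

```bash
python3 rel.py 0.4343 0.3310 0.1424 76.1
```

```text
now [0.4339 0.3297 0.2911] yaw 76.11 tilt 0.14 turn 0.0001 shift [0.0013 0.     0.1487]
```

In the tool's units: 0.04 m / 0.75 = 0.0533, 0.03 m / 0.75 = 0.04.

Call:
inch_along([
  {"dx":0.0013, "dz":0.04, "aperture":0.2},
  {"dz":0.0533, "aperture":0.2},
  {"dz":0.0533, "aperture":0.2},
  {"dz":0.0267, "aperture":0.2},
  {"dz":0.0133, "aperture":0.2},
  {"dz":0.0067, "aperture":0.2},
  {"dz":0.004, "aperture":0.2},
  {"dz":0.0013, "aperture":0.2},
  {"aperture":0.2},
  {"aperture":0.2},
])

```text
clock: 15.7
position: [0.4342, 0.3325, 0.144]
ee_rot: [2.472, 1.938, 0.002]
force: [0.1, 0.5, -2.0]
width: 0.387
gripper_force: 30.0
```

Call:
inch_along([
  {"dz":0.0013, "aperture":0.2},
  {"aperture":0.2},
  {"aperture":0.2},
])

```text
clock: 16.0
position: [0.4339, 0.3323, 0.1423]
ee_rot: [2.472, 1.938, 0.0]
force: [0.6, 0.7, -2.2]
width: 0.388
gripper_force: 30.0
```

In the tool's units: 0.001 m / 0.75 = 0.0013.

Call:
inch_along([
  {"dz":0.0013, "aperture":0.2},
  {"aperture":0.2},
  {"aperture":0.2},
])

```text
clock: 16.3
position: [0.434, 0.3324, 0.1414]
ee_rot: [-2.472, -1.938, -0.001]
force: [0.0, -0.2, 1.6]
width: 0.385
gripper_force: 30.0
```

Call:
inch_along([
  {"aperture":0.45},
  {"aperture":0.55},
  {"aperture":0.6},
  {"aperture":0.6},
  {"aperture":0.6},
])

```text
clock: 16.8
position: [0.4339, 0.3322, 0.1412]
ee_rot: [2.472, 1.938, -0.0]
force: [-0.8, -0.3, -0.6]
width: 0.597
gripper_force: 0.0
```

Call:
inch_along([
  {"dz":-0.0267, "aperture":0.6},
  {"dz":-0.0533, "aperture":0.6},
  {"dz":-0.0533, "aperture":0.6},
  {"dz":-0.0667, "aperture":0.6},
  {"aperture":0.6},
  {"aperture":0.6},
])

```text
clock: 17.4
position: [0.4342, 0.3325, 0.2923]
ee_rot: [2.472, 1.938, 0.004]
force: [-0.7, 0.3, -0.1]
width: 0.597
gripper_force: 0.0
```

```bash
python3 rel.py 0.5373 -0.05 0.285 -13.9
python3 - <<'E'
from h import *
p=cams.get_image("top"); cv2.imwrite("pics/t2.png",p["image"])
for t in ("tin","bottle","housing"):
    for r in spotter.boxes_of(p,t)[:2]: print(t,round(r["score"],2),w(p,r["centre"]).round(4))
E
```

```text
now [0.4342 0.3325 0.2923] yaw 76.17 tilt 0.16 turn 1.572 shift [0.192  0.3466 0.0073]
tin 0.95 [ 0.3629 -0.12    0.1024]
tin 0.81 [0.5243 0.3243 0.105 ]
housing 0.28 [ 0.5252 -0.317   0.0051]
```

View pics/t2.png

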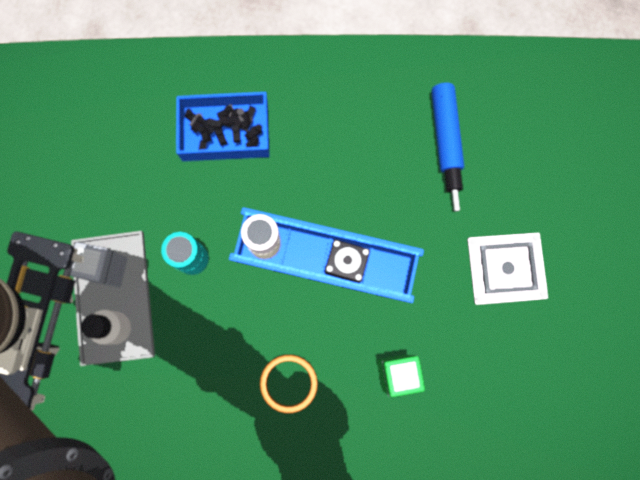

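Both containers stand upright in the tray: the tin at (98,262) and the bottle at (100,327). The housing at (348,261) is free on both sides. Next I turn and go to it.

In the tool's units: 0.15 rad / 1.5708 = 0.0955.

Call:
inch_along([
  {"spin":0.0955, "aperture":1},
  {"spin":0.0955, "aperture":1},
  {"spin":0.0955, "aperture":1},
  {"spin":0.0955, "aperture":1},
  {"spin":0.0955, "aperture":1},
  {"spin":0.0955, "aperture":1},
  {"spin":0.0955, "aperture":1},
  {"spin":0.0955, "aperture":1},
  {"spin":0.0955, "aperture":1},
  {"spin":0.0955, "aperture":1},
], grip_n=30)

```text
clock: 18.6
position: [0.4335, 0.332, 0.2899]
ee_rot: [3.128, -0.276, -0.003]
force: [-0.4, 0.3, -0.9]
width: 1.0
gripper_force: 0.0
```

Call:
inch_along([
  {"spin":0.0458, "aperture":1},
  {"dx":0.0267, "dy":0.0493, "aperture":1},
  {"dx":0.0267, "dy":0.0493, "aperture":1},
  {"dx":0.0267, "dy":0.0493, "aperture":1},
  {"dx":0.0267, "dy":0.0493, "aperture":1},
  {"dx":0.0267, "dy":0.0493, "aperture":1},
  {"dx":0.0267, "dy":0.0493, "aperture":1},
  {"dx":0.0267, "dy":0.0493, "aperture":1},
  {"dx":0.0267, "dy":0.0493, "aperture":1},
  {"aperture":1},
])

```text
clock: 19.6
position: [0.5186, -0.0003, 0.2898]
ee_rot: [3.113, -0.393, -0.002]
force: [-0.6, 0.5, -0.0]
width: 0.998
gripper_force: 0.0
```

```bash
python3 rel.py 0.5373 -0.05 0.285 -13.9
```

```text
now [ 5.186e-01 -3.000e-04  2.898e-01] yaw -14.39 tilt 0.22 turn -0.0085 shift [0.0301 0.0438 0.0048]
```

In the tool's units: 0.022 m / 0.75 = 0.0293, 0.015 m / 0.75 = 0.02.

Call:
inch_along([
  {"dx":0.02, "dy":0.0293, "aperture":1},
  {"dx":0.02, "dy":0.0293, "aperture":1},
  {"aperture":1},
  {"aperture":1},
  {"aperture":1},
])

```text
clock: 20.1
position: [0.5363, -0.0422, 0.2906]
ee_rot: [-3.118, 0.378, 0.002]
force: [-0.6, -0.8, -0.5]
width: 1.0
gripper_force: 0.0
```

```bash
python3 rel.py 0.5373 -0.05 0.086 -13.9
```

```text
now [ 0.5363 -0.0422  0.2906] yaw -13.81 tilt 0.08 turn 0.0016 shift [0.0029 0.0073 0.2046]
```

In the tool's units: 0.04 m / 0.75 = 0.0533, 0.035 m / 0.75 = 0.0467.

Call:
inch_along([
  {"dx":0.004, "dy":0.0097, "dz":0.0267, "aperture":1},
  {"dz":0.0533, "aperture":1},
  {"dz":0.0533, "aperture":1},
  {"dz":0.0467, "aperture":1},
  {"aperture":1},
  {"aperture":1},
])

```text
clock: 20.7
position: [0.5378, -0.0503, 0.1566]
ee_rot: [-3.119, 0.378, 0.002]
force: [-0.9, -0.2, 1.1]
width: 0.997
gripper_force: 0.0
```

```bash
python3 rel.py 0.537 -0.05 0.086 -13.9
```

```text
now [ 0.5378 -0.0503  0.1566] yaw -13.81 tilt 0.06 turn 0.0016 shift [-0.0009 -0.0001  0.0706]
```

In the tool's units: 0.02 m / 0.75 = 0.0267, 0.015 m / 0.75 = 0.02.

Call:
inch_along([
  {"dx":-0.0013, "dz":0.0267, "aperture":1},
  {"dz":0.0267, "aperture":1},
  {"dz":0.02, "aperture":1},
  {"dz":0.0133, "aperture":1},
  {"dz":0.0067, "aperture":1},
  {"aperture":1},
  {"aperture":1},
])

```text
clock: 21.4
position: [0.5375, -0.0509, 0.0871]
ee_rot: [-3.118, 0.38, -0.002]
force: [-0.9, -0.4, -0.1]
width: 0.998
gripper_force: 0.0
```

```bash
python3 rel.py 0.537 -0.05 0.086 -13.9
python3 - <<'E'
from h import *
p=cams.get_image("side"); cv2.imwrite("pics/s2.png",cv2.resize(p["image"][170:330,250:430],None,fx=3,fy=3))
E
```

```text
now [ 0.5375 -0.0509  0.0871] yaw -13.88 tilt 0.08 turn 0.0003 shift [-0.0007 -0.0008  0.0011]
```

View pics/s2.png

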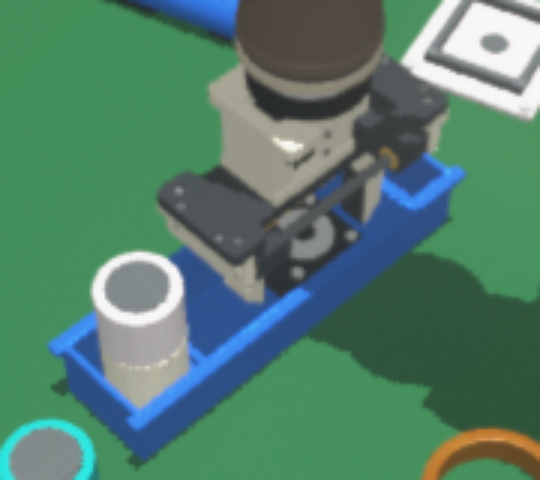

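The fingers straddle the housing inside the bin, (255,270) and (370,190) in the crop, and are clear of the can. I'll grip with 40 N and lift.

Call:
inch_along([
  {"aperture":0.8},
  {"aperture":0.6},
  {"aperture":0.5},
  {"aperture":0.5},
  {"aperture":0.5},
  {"aperture":0.5},
  {"aperture":0.5},
], grip_n=40)

```text
clock: 22.15
position: [0.537, -0.0509, 0.0863]
ee_rot: [-3.119, 0.38, -0.0]
force: [-1.0, 0.9, 2.2]
width: 0.678
gripper_force: 39.6
```

Call:
inch_along([
  {"dz":-0.0133, "aperture":0.5},
  {"dz":-0.0267, "aperture":0.5},
  {"dz":-0.04, "aperture":0.5},
  {"dz":-0.0533, "aperture":0.5},
  {"dz":-0.04, "aperture":0.5},
  {"aperture":0.5},
  {"aperture":0.5},
])

```text
clock: 22.85
position: [0.5368, -0.0511, 0.2167]
ee_rot: [3.118, -0.38, 0.002]
force: [-0.4, -0.3, -3.7]
width: 0.677
gripper_force: 39.6
```

```bash
python3 rel.py 0.525 -0.319 0.22 3.5
```

```text
now [ 0.5368 -0.0511  0.2167] yaw -13.9 tilt 0.06 turn -0.3036 shift [-0.0281  0.2666 -0.0033]
```

In the tool's units: 0.038 m / 0.75 = 0.0507, -0.004 m / 0.75 = -0.0053, -0.1 rad / 1.5708 = -0.0637.

Call:
inch_along([
  {"spin":-0.0637, "aperture":0.5},
  {"spin":-0.0637, "aperture":0.5},
  {"spin":-0.0637, "aperture":0.5},
  {"dx":-0.0053, "dy":0.0507, "aperture":0.5},
  {"dx":-0.0053, "dy":0.0507, "aperture":0.5},
  {"dx":-0.0053, "dy":0.0507, "aperture":0.5},
  {"dx":-0.0053, "dy":0.0507, "aperture":0.5},
  {"dx":-0.0053, "dy":0.0507, "aperture":0.5},
  {"dx":-0.0053, "dy":0.0507, "aperture":0.5},
  {"dx":-0.0053, "dy":0.0507, "aperture":0.5},
])

```text
clock: 23.85
position: [0.523, -0.3192, 0.2141]
ee_rot: [-3.139, -0.091, 0.005]
force: [0.7, -0.9, -3.7]
width: 0.674
gripper_force: 39.6
```

Call:
inch_along([
  {"aperture":0.5},
  {"aperture":0.5},
  {"aperture":0.5},
])

```text
clock: 24.15
position: [0.524, -0.3167, 0.2149]
ee_rot: [-3.138, -0.092, 0.003]
force: [-0.2, 0.6, -2.6]
width: 0.672
gripper_force: 39.6
```

```bash
python3 rel.py 0.525 -0.319 0.0893 3.5
python3 - <<'E'
from h import *
t=cams.get_image("top"); s=cams.get_image("side")
E
```

```text
now [ 0.524  -0.3167  0.2149] yaw 3.37 tilt 0.16 turn -0.0023 shift [0.0009 0.0024 0.1256]
```

```bash
python3 - <<'E'
from h import *
t=cams.get_image("top"); s=cams.get_image("side"); P=[]
for p,f,(x0,y0,x1,y1) in((t,"top0",(495,256,521,280)),(s,"side0",(405,178,425,190))):
    g=cv2.cvtColor(cv2.imread(f"pics/{f}.png"),6)[y0:y1,x0:x1].astype(float); wt=np.clip(np.median(g)-30-g,0,None); yy,xx=np.mgrid[y0:y1,x0:x1]
    u=np.array([(wt*xx).sum(),(wt*yy).sum()])/wt.sum(); P.append(ray(p,u)); print(f,u,atz(p,u,.006).round(4),(wt>0).sum())
print(tri(*P).round(4))
cv2.imwrite("pics/s3.png",cv2.resize(s["image"][80:240,330:510],None,fx=3,fy=3))
E
```

```text
top0 [507.68873518 267.54655248] [ 0.5263 -0.3194  0.006 ] 128
side0 [414.32328106 184.03799759] [ 0.5241 -0.3209  0.006 ] 55
[ 0.525  -0.3196  0.0068]
```

View pics/s3.png

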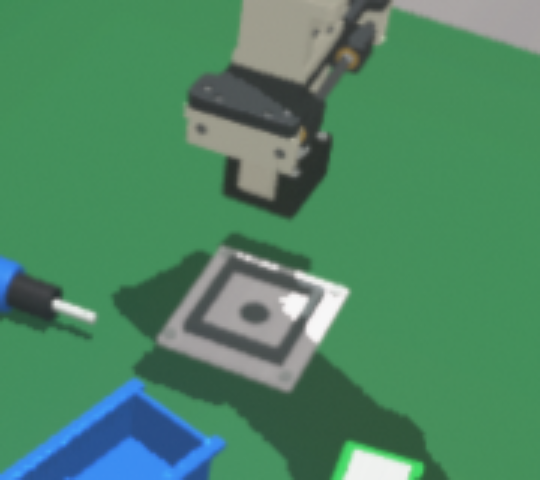

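The nest centre (its dot, at (254,312) in the crop) triangulates to (0.525,-0.3196,0.0068), and the housing hangs level above it. I'll lower it.

In the tool's units: 0.03 m / 0.75 = 0.04, 0.025 m / 0.75 = 0.0333.

Call:
inch_along([
  {"dx":0.002, "dy":0.0033, "dz":0.04, "aperture":0.5},
  {"dz":0.04, "aperture":0.5},
  {"dz":0.0333, "aperture":0.5},
  {"dz":0.0133, "aperture":0.5},
  {"dz":0.0133, "aperture":0.5},
  {"aperture":0.5},
  {"aperture":0.5},
])

```text
clock: 25.05
position: [0.5266, -0.3207, 0.1121]
ee_rot: [3.14, 0.091, 0.002]
force: [-0.2, -1.3, -2.3]
width: 0.673
gripper_force: 39.6
```

```bash
python3 rel.py 0.5257 -0.3195 0.0873 3.5
```

```text
now [ 0.5266 -0.3207  0.1121] yaw 3.32 tilt 0.08 turn -0.0032 shift [-0.0008 -0.0012  0.0248]
```

In the tool's units: 0.008 m / 0.75 = 0.0107, 0.006 m / 0.75 = 0.008, -0.003 rad / 1.5708 = -0.0019.

Call:
inch_along([
  {"dx":-0.0013, "dy":-0.0013, "dz":0.0107, "spin":-0.0019, "aperture":0.5},
  {"dz":0.008, "aperture":0.5},
  {"dz":0.0053, "aperture":0.5},
  {"dz":0.004, "aperture":0.5},
  {"dz":0.0027, "aperture":0.5},
  {"dz":0.0013, "aperture":0.5},
  {"aperture":0.5},
  {"aperture":0.5},
])

```text
clock: 25.85
position: [0.525, -0.3197, 0.0874]
ee_rot: [3.14, 0.095, 0.001]
force: [-0.6, -0.3, -1.2]
width: 0.676
gripper_force: 39.6
```

```bash
python3 rel.py 0.5257 -0.3195 0.0873 3.5
```

```text
now [ 0.525  -0.3197  0.0874] yaw 3.48 tilt 0.02 turn -0.0004 shift [ 0.0007 -0.0001  0.0001]
```

In the tool's units: 0.001 m / 0.75 = 0.0013.

Call:
inch_along([
  {"dz":0.0013, "aperture":0.5},
  {"aperture":0.5},
  {"aperture":0.5},
])

```text
clock: 26.15
position: [0.525, -0.3196, 0.0873]
ee_rot: [3.14, 0.095, 0.001]
force: [-3.8, 1.5, 8.4]
width: 0.673
gripper_force: 39.6
```

Call:
inch_along([
  {"aperture":0.75},
  {"aperture":0.85},
  {"aperture":0.95},
  {"aperture":0.95},
  {"aperture":0.95},
])

```text
clock: 26.65
position: [0.5249, -0.3196, 0.0861]
ee_rot: [3.14, 0.095, -0.0]
force: [0.8, -0.1, 0.5]
width: 0.946
gripper_force: 0.0
```

Call:
inch_along([
  {"dz":-0.0133, "aperture":0.95},
  {"dz":-0.04, "aperture":0.95},
  {"dz":-0.0533, "aperture":0.95},
  {"dz":-0.0667, "aperture":0.95},
  {"dz":-0.0667, "aperture":0.95},
  {"aperture":0.95},
  {"aperture":0.95},
])

```text
clock: 27.35
position: [0.5254, -0.3198, 0.2684]
ee_rot: [3.138, 0.095, 0.005]
force: [-1.2, -0.1, -0.5]
width: 0.953
gripper_force: 0.0
```

```bash
python3 rel.py 0.434 0.3323 0.287 76.17
```

```text
now [ 0.5254 -0.3198  0.2684] yaw 3.48 tilt 0.22 turn -1.2687 shift [ 0.6114 -0.2447 -0.0186]
```

In the tool's units: -0.01 m / 0.75 = -0.0133, -0.141 rad / 1.5708 = -0.0898.

Call:
inch_along([
  {"dz":-0.0133, "spin":-0.0898, "aperture":0.6},
  {"dz":-0.0133, "spin":-0.0898, "aperture":0.6},
  {"spin":-0.0898, "aperture":0.6},
  {"spin":-0.0898, "aperture":0.6},
  {"spin":-0.0898, "aperture":0.6},
  {"spin":-0.0898, "aperture":0.6},
  {"spin":-0.0898, "aperture":0.6},
  {"spin":-0.0898, "aperture":0.6},
  {"spin":-0.0898, "aperture":0.6},
  {"aperture":0.6},
], grip_n=30)

```text
clock: 28.35
position: [0.5242, -0.3194, 0.2847]
ee_rot: [-2.468, -1.939, 0.001]
force: [-0.2, -0.6, -0.6]
width: 0.599
gripper_force: 0.0
```

Call:
inch_along([
  {"dx":0.0533, "dy":-0.0213, "aperture":0.6},
  {"dx":0.0533, "dy":-0.0213, "aperture":0.6},
  {"dx":0.0533, "dy":-0.0213, "aperture":0.6},
  {"dx":0.0533, "dy":-0.0213, "aperture":0.6},
  {"dx":0.0533, "dy":-0.0213, "aperture":0.6},
  {"dx":0.0533, "dy":-0.0213, "aperture":0.6},
  {"dx":0.0533, "dy":-0.0213, "aperture":0.6},
  {"dx":0.0533, "dy":-0.0213, "aperture":0.6},
])

```text
clock: 29.15
position: [0.476, 0.0232, 0.2857]
ee_rot: [-2.477, -1.931, 0.001]
force: [0.6, -0.4, -0.1]
width: 0.601
gripper_force: 0.0
```

Call:
inch_along([
  {"dx":0.0533, "dy":-0.0213, "aperture":0.6},
  {"dx":0.0533, "dy":-0.0213, "aperture":0.6},
  {"dx":0.0533, "dy":-0.0213, "aperture":0.6},
  {"dx":0.0533, "dy":-0.0213, "aperture":0.6},
  {"dx":0.0533, "dy":-0.0213, "aperture":0.6},
  {"dx":0.0533, "dy":-0.0213, "aperture":0.6},
  {"dx":0.04, "dy":-0.016, "aperture":0.6},
  {"aperture":0.6},
  {"aperture":0.6},
  {"aperture":0.6},
])

```text
clock: 30.15
position: [0.4368, 0.3083, 0.2856]
ee_rot: [2.475, 1.934, -0.002]
force: [0.5, -0.0, 0.3]
width: 0.599
gripper_force: 0.0
```

```bash
python3 rel.py 0.434 0.3323 0.1424 76.17
python3 - <<'E'
from h import *
p=cams.get_image("top"); cv2.imwrite("pics/t3.png",cv2.resize(p["image"][215:325,450:570],None,fx=4,fy=4))
for r in spotter.boxes_of(p,"housing")[:2]: print(round(r["score"],2),w(p,r["centre"]).round(4))
E
```

```text
now [0.4368 0.3083 0.2856] yaw 76.01 tilt 0.1 turn -0.0029 shift [ 0.0226 -0.0085  0.1432]
0.77 [ 0.5261 -0.3111  0.042 ]
```

View pics/t3.png

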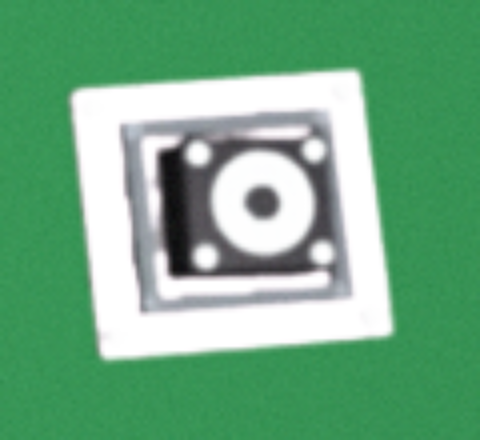

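The housing sits square inside the frame, boss at (263,202) in the crop. Next I fetch the bottle.

In the tool's units: 0.04 m / 0.75 = 0.0533, 0.03 m / 0.75 = 0.04, -0.003 rad / 1.5708 = -0.0019.

```bash
python3 -c "
from h import *
p=cams.get_image('top');print(atz(p,[515.4,265.1],.046).round(4))"
```

```text
[ 0.5253 -0.3188  0.046 ]
```

Call:
inch_along([
  {"dx":0.0301, "dy":-0.0113, "spin":-0.0019, "aperture":0.65},
  {"aperture":0.65},
  {"aperture":0.65},
  {"dz":0.0533, "aperture":0.65},
  {"dz":0.04, "aperture":0.65},
  {"aperture":0.65},
  {"aperture":0.65},
])

```text
clock: 31.0
position: [0.434, 0.333, 0.2166]
ee_rot: [2.47, 1.941, -0.001]
force: [-0.8, 0.5, -0.1]
width: 0.652
gripper_force: 0.0
```

```bash
python3 rel.py 0.434 0.3323 0.1414 76.17
```

```text
now [0.434  0.333  0.2166] yaw 76.31 tilt 0.05 turn 0.0024 shift [-0.0007  0.0002  0.0752]
```

The housing boss is at (0.5253,-0.3188), within 1 mm of the pocket centre.

The rows are not in the units I measure in: shifts go in shares of 0.75 m and turns go in shares of pi/2 rad. I convert before sending: 0.03 m / 0.75 = 0.04, 0.02 m / 0.75 = 0.0267, 0.002 rad / 1.5708 = 0.0013.

Call:
inch_along([
  {"dx":-0.0009, "dz":0.0267, "spin":0.0013, "aperture":0.65},
  {"dz":0.04, "aperture":0.65},
  {"dz":0.02, "aperture":0.65},
  {"dz":0.012, "aperture":0.65},
  {"aperture":0.65},
  {"aperture":0.65},
])

```text
clock: 31.6
position: [0.434, 0.3335, 0.1433]
ee_rot: [-2.471, -1.939, -0.002]
force: [0.8, -0.3, -0.6]
width: 0.653
gripper_force: 0.0
```

Call:
inch_along([
  {"aperture":0.4},
  {"aperture":0.2},
  {"aperture":0.2},
  {"aperture":0.2},
  {"aperture":0.2},
  {"aperture":0.2},
  {"aperture":0.2},
  {"aperture":0.2},
], grip_n=30)

```text
clock: 32.4
position: [0.4338, 0.3332, 0.1425]
ee_rot: [2.471, 1.939, 0.001]
force: [-0.8, -0.9, 5.7]
width: 0.387
gripper_force: 30.0
```

Call:
inch_along([
  {"dz":-0.0133, "aperture":0.2},
  {"dz":-0.0267, "aperture":0.2},
  {"dz":-0.0533, "aperture":0.2},
  {"dz":-0.0533, "aperture":0.2},
  {"dz":-0.0467, "aperture":0.2},
  {"aperture":0.2},
  {"aperture":0.2},
])

```text
clock: 33.1
position: [0.4335, 0.3328, 0.2876]
ee_rot: [2.471, 1.939, 0.001]
force: [-1.0, -0.3, -3.3]
width: 0.383
gripper_force: 30.0
```

```bash
python3 rel.py 0.5536 0.0186 0.29 76.18
```

```text
now [0.4335 0.3328 0.2876] yaw 76.24 tilt 0.05 turn 0.001 shift [-0.2764  0.1917 -0.0024]
```

In the tool's units: -0.034 m / 0.75 = -0.0453, 0.024 m / 0.75 = 0.032.

Call:
inch_along([
  {"dx":-0.0227, "dy":0.016, "aperture":0.2},
  {"dx":-0.0453, "dy":0.032, "aperture":0.2},
  {"dx":-0.0453, "dy":0.032, "aperture":0.2},
  {"dx":-0.0453, "dy":0.032, "aperture":0.2},
  {"dx":-0.0453, "dy":0.032, "aperture":0.2},
  {"dx":-0.0453, "dy":0.032, "aperture":0.2},
  {"dx":-0.0453, "dy":0.032, "aperture":0.2},
  {"dx":-0.0453, "dy":0.032, "aperture":0.2},
  {"dx":-0.0253, "dy":0.0147, "aperture":0.2},
  {"aperture":0.2},
])

```text
clock: 34.1
position: [0.5538, 0.0164, 0.2847]
ee_rot: [-2.477, -1.931, 0.007]
force: [0.3, 0.1, -1.5]
width: 0.384
gripper_force: 30.0
```

Call:
inch_along([
  {"aperture":0.2},
  {"aperture":0.2},
  {"aperture":0.2},
])

```text
clock: 34.4
position: [0.5534, 0.0229, 0.2869]
ee_rot: [-2.469, -1.942, 0.001]
force: [-0.1, -0.6, -1.7]
width: 0.385
gripper_force: 30.0
```

```bash
python3 rel.py 0.5536 0.0182 0.1435 76.18
```

```text
now [0.5534 0.0229 0.2869] yaw 76.38 tilt 0.05 turn 0.0035 shift [-0.0045  0.0013  0.1434]
```

In the tool's units: 0.03 m / 0.75 = 0.04, 0.02 m / 0.75 = 0.0267, 0.003 rad / 1.5708 = 0.0019.

Call:
inch_along([
  {"dx":-0.006, "dy":0.0013, "dz":0.0267, "spin":0.0019, "aperture":0.2},
  {"dz":0.04, "aperture":0.2},
  {"dz":0.04, "aperture":0.2},
  {"aperture":0.2},
  {"aperture":0.2},
])

```text
clock: 34.9
position: [0.5537, 0.0177, 0.2076]
ee_rot: [-2.473, -1.937, 0.001]
force: [0.2, 0.7, -0.8]
width: 0.385
gripper_force: 30.0
```

```bash
python3 rel.py 0.5536 0.0182 0.1435 76.18
```

```text
now [0.5537 0.0177 0.2076] yaw 76.15 tilt 0.05 turn -0.0005 shift [ 0.0005 -0.0002  0.0641]
```

In the tool's units: 0.02 m / 0.75 = 0.0267, 0.01 m / 0.75 = 0.0133.

Call:
inch_along([
  {"dz":0.0267, "aperture":0.2},
  {"dz":0.0267, "aperture":0.2},
  {"dz":0.0133, "aperture":0.2},
  {"dz":0.0093, "aperture":0.2},
  {"dz":0.0053, "aperture":0.2},
  {"dz":0.0027, "aperture":0.2},
  {"dz":0.0013, "aperture":0.2},
  {"aperture":0.2},
  {"aperture":0.2},
])

```text
clock: 35.8
position: [0.554, 0.0168, 0.1436]
ee_rot: [2.474, 1.935, 0.001]
force: [1.1, 0.5, -0.8]
width: 0.389
gripper_force: 30.0
```

```bash
python3 rel.py 0.5536 0.0182 0.1435 76.18
```

```text
now [0.554  0.0168 0.1436] yaw 76.07 tilt 0.03 turn -0.0019 shift [ 0.0012 -0.0007  0.0001]
```

In the tool's units: 0.001 m / 0.75 = 0.0013.

Call:
inch_along([
  {"dz":0.0013, "aperture":0.2},
  {"aperture":0.2},
  {"aperture":0.2},
])

```text
clock: 36.1
position: [0.5542, 0.0169, 0.1434]
ee_rot: [2.474, 1.935, 0.001]
force: [-2.8, -1.6, 10.1]
width: 0.39
gripper_force: 30.0
```

Call:
inch_along([
  {"aperture":0.45},
  {"aperture":0.6},
  {"aperture":0.75},
  {"aperture":0.75},
  {"aperture":0.75},
])

```text
clock: 36.6
position: [0.5538, 0.0168, 0.1421]
ee_rot: [-2.474, -1.936, 0.0]
force: [-0.5, -1.3, -0.5]
width: 0.727
gripper_force: 0.0
```

Call:
inch_along([
  {"dz":-0.0267, "aperture":0.75},
  {"dz":-0.0533, "aperture":0.75},
  {"dz":-0.0533, "aperture":0.75},
  {"dz":-0.0667, "aperture":0.75},
  {"aperture":0.75},
  {"aperture":0.75},
])

```text
clock: 37.2
position: [0.5543, 0.0168, 0.2933]
ee_rot: [2.473, 1.934, 0.003]
force: [-0.5, -0.8, -0.5]
width: 0.752
gripper_force: 0.0
```

```bash
python3 rel.py 0.5298 0.344 0.285 76.01
```

```text
now [0.5543 0.0168 0.2933] yaw 76.06 tilt 0.15 turn 0.0008 shift [ 0.3115 -0.1029  0.0083]
```

The bottle is down on the bin floor and released. Now the tin.

In the tool's units: 0.04 m / 0.75 = 0.0533, 0.0315 m / 0.75 = 0.042.

Call:
inch_along([
  {"dx":0.0533, "dy":-0.0173, "aperture":0.8},
  {"dx":0.0533, "dy":-0.0173, "aperture":0.8},
  {"dx":0.0533, "dy":-0.0173, "aperture":0.8},
  {"dx":0.0533, "dy":-0.0173, "aperture":0.8},
  {"dx":0.0533, "dy":-0.0173, "aperture":0.8},
  {"dx":0.0533, "dy":-0.0173, "aperture":0.8},
  {"dx":0.0533, "dy":-0.0173, "aperture":0.8},
  {"dx":0.042, "dy":-0.016, "aperture":0.8},
  {"aperture":0.8},
  {"aperture":0.8},
])

```text
clock: 38.2
position: [0.528, 0.3443, 0.2902]
ee_rot: [-2.472, -1.938, 0.005]
force: [0.7, -1.4, -0.4]
width: 0.801
gripper_force: 0.0
```

Call:
inch_along([
  {"aperture":0.8},
  {"aperture":0.8},
  {"aperture":0.8},
])

```text
clock: 38.5
position: [0.5294, 0.3427, 0.2921]
ee_rot: [2.476, 1.933, -0.0]
force: [0.4, 0.4, 0.5]
width: 0.797
gripper_force: 0.0
```

```bash
python3 rel.py 0.5298 0.344 0.1334 76.01
```

```text
now [0.5294 0.3427 0.2921] yaw 75.97 tilt 0.04 turn -0.0007 shift [1.400e-03 1.000e-04 1.587e-01]
```

In the tool's units: 0.04 m / 0.75 = 0.0533, 0.03 m / 0.75 = 0.04.

Call:
inch_along([
  {"dx":0.0013, "dz":0.04, "aperture":0.8},
  {"dz":0.0533, "aperture":0.8},
  {"dz":0.0533, "aperture":0.8},
  {"dz":0.04, "aperture":0.8},
  {"dz":0.0133, "aperture":0.8},
  {"dz":0.0093, "aperture":0.8},
  {"aperture":0.8},
  {"aperture":0.8},
])

```text
clock: 39.3
position: [0.5298, 0.3455, 0.1368]
ee_rot: [2.475, 1.935, 0.004]
force: [0.1, 0.6, 0.6]
width: 0.796
gripper_force: 0.0
```

Call:
inch_along([
  {"aperture":0.6},
  {"aperture":0.4},
  {"aperture":0.3},
  {"aperture":0.3},
  {"aperture":0.3},
  {"aperture":0.3},
  {"aperture":0.3},
], grip_n=30)

```text
clock: 40.0
position: [0.5294, 0.3451, 0.1357]
ee_rot: [2.474, 1.935, 0.001]
force: [0.2, -0.7, 6.1]
width: 0.57
gripper_force: 29.7
```

Call:
inch_along([
  {"dz":-0.0133, "aperture":0.3},
  {"dz":-0.0267, "aperture":0.3},
  {"dz":-0.0533, "aperture":0.3},
  {"dz":-0.0533, "aperture":0.3},
  {"dz":-0.06, "aperture":0.3},
  {"aperture":0.3},
  {"aperture":0.3},
])

```text
clock: 40.7
position: [0.529, 0.3451, 0.2912]
ee_rot: [2.474, 1.936, 0.002]
force: [0.6, -0.1, -3.2]
width: 0.568
gripper_force: 29.7
```

```bash
python3 rel.py 0.521 -0.1186 0.29 76.01
```

```text
now [0.529  0.3451 0.2912] yaw 76.08 tilt 0.09 turn 0.0012 shift [-0.4518  0.1043  0.0012]
```

In the tool's units: -0.04 m / 0.75 = -0.0533, -0.02 m / 0.75 = -0.0267.

Call:
inch_along([
  {"dx":-0.0267, "dy":0.0067, "aperture":0.3},
  {"dx":-0.0533, "dy":0.012, "aperture":0.3},
  {"dx":-0.0533, "dy":0.012, "aperture":0.3},
  {"dx":-0.0533, "dy":0.012, "aperture":0.3},
  {"dx":-0.0533, "dy":0.012, "aperture":0.3},
  {"dx":-0.0533, "dy":0.012, "aperture":0.3},
  {"dx":-0.0533, "dy":0.012, "aperture":0.3},
])

```text
clock: 41.4
position: [0.5224, 0.0762, 0.2884]
ee_rot: [-2.473, -1.935, 0.005]
force: [0.6, 0.1, -2.8]
width: 0.563
gripper_force: 29.7
```

Call:
inch_along([
  {"dx":-0.0533, "dy":0.012, "aperture":0.3},
  {"dx":-0.0533, "dy":0.012, "aperture":0.3},
  {"dx":-0.0533, "dy":0.012, "aperture":0.3},
  {"dx":-0.0533, "dy":0.012, "aperture":0.3},
  {"dx":-0.0267, "dy":0.0067, "aperture":0.3},
  {"dx":-0.016, "dy":0.004, "aperture":0.3},
  {"aperture":0.3},
  {"aperture":0.3},
  {"aperture":0.3},
  {"aperture":0.3},
])

```text
clock: 42.4
position: [0.5204, -0.117, 0.2903]
ee_rot: [-2.472, -1.939, -0.0]
force: [0.1, 0.8, -1.8]
width: 0.569
gripper_force: 29.7
```

```bash
python3 rel.py 0.521 -0.1178 0.1367 76.01
```

```text
now [ 0.5204 -0.117   0.2903] yaw 76.21 tilt 0.02 turn 0.0035 shift [-0.0006  0.0008  0.1536]
```

In the tool's units: 0.04 m / 0.75 = 0.0533, 0.03 m / 0.75 = 0.04, 0.003 rad / 1.5708 = 0.0019.

Call:
inch_along([
  {"dx":-0.0007, "dy":0.0011, "dz":0.04, "spin":0.0019, "aperture":0.3},
  {"dz":0.0533, "aperture":0.3},
  {"dz":0.0267, "aperture":0.3},
  {"aperture":0.3},
  {"aperture":0.3},
])

```text
clock: 42.9
position: [0.5213, -0.1186, 0.2008]
ee_rot: [-2.476, -1.933, -0.001]
force: [-0.6, 1.2, -2.4]
width: 0.566
gripper_force: 29.7
```

```bash
python3 rel.py 0.521 -0.1178 0.1367 76.01
```

```text
now [ 0.5213 -0.1186  0.2008] yaw 75.96 tilt 0.02 turn -0.0008 shift [ 0.0007 -0.0005  0.0641]
```

In the tool's units: 0.02 m / 0.75 = 0.0267, 0.01 m / 0.75 = 0.0133.

Call:
inch_along([
  {"dx":0.0009, "dy":-0.0007, "dz":0.0267, "aperture":0.3},
  {"dz":0.0267, "aperture":0.3},
  {"dz":0.0133, "aperture":0.3},
  {"dz":0.0093, "aperture":0.3},
  {"dz":0.0053, "aperture":0.3},
  {"dz":0.0027, "aperture":0.3},
  {"dz":0.0013, "aperture":0.3},
  {"aperture":0.3},
  {"aperture":0.3},
])

```text
clock: 43.8
position: [0.521, -0.1185, 0.1367]
ee_rot: [2.477, 1.932, 0.001]
force: [-0.6, 0.4, 0.1]
width: 0.571
gripper_force: 29.7
```

```bash
python3 rel.py 0.521 -0.1178 0.1367 76.01
```

```text
now [ 0.521  -0.1185  0.1367] yaw 75.9 tilt 0.05 turn -0.0019 shift [ 0.0007 -0.0001  0.    ]
```

In the tool's units: 0.001 m / 0.75 = 0.0013.

Call:
inch_along([
  {"dz":0.0013, "aperture":0.3},
  {"aperture":0.3},
  {"aperture":0.3},
])

```text
clock: 44.1
position: [0.5213, -0.1187, 0.1364]
ee_rot: [2.476, 1.931, 0.001]
force: [-1.6, -1.2, 8.9]
width: 0.564
gripper_force: 29.8
```

Call:
inch_along([
  {"aperture":0.6},
  {"aperture":0.7},
  {"aperture":0.8},
  {"aperture":0.8},
  {"aperture":0.8},
])

```text
clock: 44.6
position: [0.5206, -0.1184, 0.1351]
ee_rot: [-2.477, -1.932, 0.0]
force: [0.4, -1.1, 1.6]
width: 0.798
gripper_force: 0.0
```

Call:
inch_along([
  {"dz":-0.0267, "aperture":0.8},
  {"dz":-0.0533, "aperture":0.8},
  {"dz":-0.0533, "aperture":0.8},
  {"dz":-0.0667, "aperture":0.8},
  {"dx":-0.04, "dy":-0.04, "aperture":0.8},
  {"dx":-0.0533, "dy":-0.04, "aperture":0.8},
  {"dx":-0.0533, "dy":-0.04, "aperture":0.8},
  {"dx":-0.0533, "dy":-0.04, "aperture":0.8},
  {"aperture":0.8},
  {"aperture":0.8},
])

```text
clock: 45.6
position: [0.3669, -0.2355, 0.2854]
ee_rot: [2.48, 1.928, -0.0]
force: [0.3, 1.2, 0.1]
width: 0.798
gripper_force: 0.0
```

Call:
inch_along([
  {"dx":-0.0533, "dy":-0.04, "aperture":0.8},
  {"dx":-0.0533, "dy":-0.04, "aperture":0.8},
  {"dx":-0.0533, "dy":-0.04, "aperture":0.8},
  {"aperture":0.8},
  {"aperture":0.8},
  {"aperture":0.8},
])

```text
clock: 46.2
position: [0.253, -0.3281, 0.2853]
ee_rot: [2.474, 1.936, 0.001]
force: [-0.1, 0.4, 1.4]
width: 0.801
gripper_force: 0.0
```

```bash
python3 - <<'E'
from h import *
for n in("top","side"):
  p=cams.get_image(n); cv2.imwrite(f"pics/{n}9.png",p["image"])
  for t in("can","tin","bottle","housing"):
    for r in spotter.boxes_of(p,t)[:2]: print(n,t,round(r["score"],2),w(p,r["centre"]).round(4))
E
```

```text
top can 0.96 [0.5666 0.0798 0.1058]
top can 0.93 [0.5447 0.2008 0.1013]
top tin 0.8 [ 0.5141 -0.1128  0.109 ]
top tin 0.35 [ 0.5466 -0.029   0.0174]
top bottle 0.88 [0.5456 0.016  0.067 ]
top bottle 0.69 [ 0.5216 -0.3141  0.0416]
top housing 0.35 [ 0.5232 -0.3055  0.0087]
side can 0.93 [0.5335 0.2158 0.0935]
side can 0.68 [0.5631 0.0993 0.1016]
side tin 0.71 [ 0.5116 -0.1039  0.0902]
side tin 0.68 [ 0.3527 -0.1026  0.083 ]
side housing 0.84 [ 0.5151 -0.3039  0.0419]
```

View pics/top9.png

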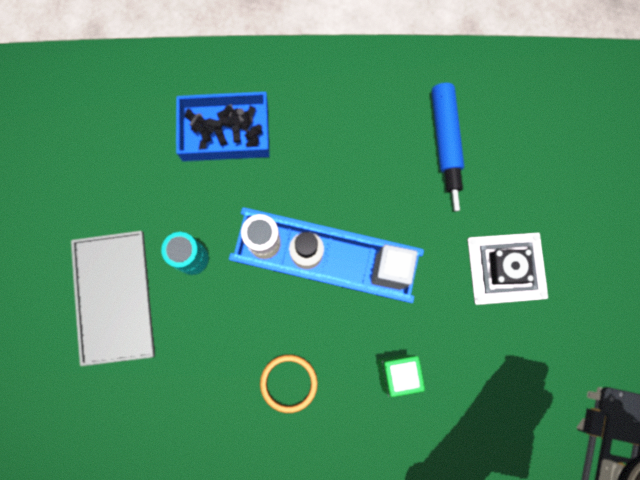

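View pics/side9.png

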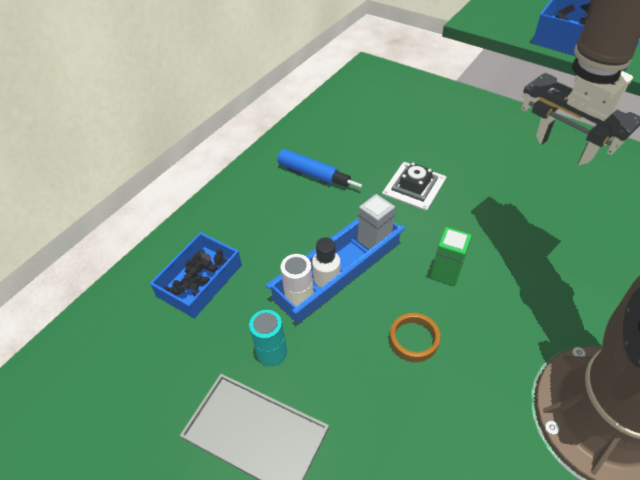

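The final pictures show the can (260,232), bottle (307,248) and tin (397,265) upright in their bays. Each is within about 3 px of where it started (roughly 4 mm). The housing sits square in the pocket at (515,265), and the driver and clips are unmoved. I'm handing in.

```bash
python3 -c "
from cell import workorder
print(workorder.sign_off())"
```

```text
the job is handed in; nothing more can be done
None
```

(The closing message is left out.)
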